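Clamp a plate against the fixture fence

TASK

Take the longer of the two aluminium plates out of the wooden rack and stand it in the slot of the blue fixture, fully down on the slot's floor. Then take the spring clamp off its stand and clip it over the top edge at the middle of the plate, pushed well down, so that its jaws pinch the plate flat against the fixture's steel fence, and let go. Leave the shorter plate in the rack.

Things in the scene. Friction and masses are not known exactly. Their poses are not given: they have to be found in the camera images.
- long_plate: the longer plate, bare aluminium, standing on its long edge in one of the two rack slots: 8 thick (its x), 110 long (its y), 75 tall (its z), 170 g; dark hole marks are flush. Origin at the centre of its underside (lower long edge). It may equally be used turned half round.
- long_plate_mid (a point): a point in the middle of the long plate's thickness and length, 50 mm above its underside
- short_plate: the shorter plate, the same but 70 long (8 x 70 x 75), in the other rack slot; to stay there. Origin at the centre of its underside
- rack: fixed wooden rack 130 (x) x 142 (y) x 35 high, origin at the centre of its underside; two slots along its y at x = -35 and +35 mm, 10 wide, 130 long, floor at z = 15; plates stand 55 mm out of it, tops at z = 90
- fixture: fixed fixture on a blue base 15 high (90 x 160). Origin on the bench under the slot's centre. The slot (11 wide, 124 long) runs along y, floor at z = 15. On its +x side a steel fence, x = 5.5 to 11.5, 150 long, top at z = 68; on its -x side a lip with sloped edge, top at z = 38. A seated plate's top is at z = 90, 22 above the fence.
- slot (a point): centre of the slot's floor (15 mm above the bench), axes as the fixture's: x towards the fence, y along the slot, z up
- stand: fixed stand: wooden base 90 x 90 x 12 with an upright steel strip 4 thick (x), 50 long (y), top at z = 75, which the clamp straddles. Origin at the centre of its underside
- clamp: spring clamp like a big clothes peg, bare steel, black rubber grips and pads, 140 g, 24 wide along its hinge (y). Origin on the hinge pin. On the stand its jaws point down, handles up. Squeezing the handles along x opens the jaws. The throat, which an edge between the jaws meets, is 8 mm below the pin. The frame is that of the -x half, which turns by half the opening angle when squeezed evenly
- clamp_handle (a point): on the -x half of the clamp, outer face of the handle, 30 mm up from the pin. The handles end 48 mm above the pin, 60 mm apart over their outer faces at the tips (34 near the pin) when at rest; fully squeezed the outer faces are parallel, 34 apart, and take about 8 N to hold
- clamp_pad (a point): middle of the inner face of the -x jaw's rubber pad, 43 mm below the pin. The jaws end 50 mm below the pin; the pads cover 36 to 50 mm below it and are 5 mm apart when shut, 26 to 32 mm when fully squeezed
- clamp_jaw (a joint): opening angle between the clamp's halves: 0 shut (pads 5 mm apart), 0.6 rad fully open; sprung shut. About 0.2 when clipped over plate and fence (14 mm together)
Mind the look-alikes: they are no part of the job. What is shaped like the fixture but green is not meant. What is shaped like the long_plate but orange is not meant.

How it is judged (in metres and radians):
On the way, in this order (a step that is already met when the one before it is completed fails the run):
1. the long plate stands in the fixture's slot, fully down (x of long_plate in the frame of slot between -0.006 and 0.006 m and y of long_plate in the frame of slot between -0.012 and 0.012 m and z of long_plate in the frame of slot below 0.004 m and angle between the x axis of long_plate and the x axis of slot, either way round below 0.16 rad), for 0.2 s.
2. the clamp is clipped over plate and fence (y of clamp in the frame of slot between -0.025 and 0.025 m and z of clamp in the frame of slot between 0.075 and 0.093 m and value of joint clamp_jaw between 0.12 and 0.32 rad and contact force between clamp and long_plate above 1.5 N and contact force between clamp and fixture above 1.5 N), for 0.2 s.
At the end, for the whole second after the job is handed in: Long plate in the slot, down within 4 mm, within 12 mm of its middle, held to the fence within 1.5 mm. Clamp over plate and fence within 25 mm of the middle, pin under 18 mm above the plate, jaw 0.12 to 0.32 rad, over 1.5 N on plate and on fixture. Both at rest (all of step 1 and all of step 2 and x of long_plate_mid in the frame of slot above 0 m and linear speed of each of clamp, long_plate below 0.02 m/s); the robot touches nothing.
It fails at once if the shorter plate is moved by more than 15 mm (distance of short_plate from where it was at the start of the episode above 0.015 m).
It also fails if it takes over 64 s, if anything falls off the work surface, if the arm or the gripper's body presses on something with over 40 N, if the wrist force passes 120 N, or if a joint passes its speed limit or range.

ROBOT

A 6-joint arm with a two-finger parallel gripper is mounted at the origin on the work surface. World frame = base frame: x ahead of the robot, y to its left, z up, the work surface at z = 0. Lengths are in m, angles in degrees, forces in N, time in s.
With the tool pointing down it reaches from about 0.4 to 0.825 m from the base axis. Payload 7 kg.
Tool frame: the origin (TCP) lies on the mounting face of the last link; the fingertips stand 178 mm ahead of it and the grasp point (between the pads) lies 159 mm ahead of it; z points along the fingers, y is the line along which they close (so a half turn about z gives the same grasp; the last joint's range is limited). The gripper opens to 88 mm and grips with 3 to 60 N. Pads are 19 mm wide; open, the fingers measure 130 mm over their backs; the gripper's body (78 mm by 193 mm) begins 47 mm behind the grasp point.
Start: joints at [90.762, 20.546, 0.682, 0, -70.136, -16.507], TCP at [0.183, 0.65, 0.405] pointing down, gripper open.
Joint ranges: [-176.03, 176.03], [-82.01, 121.73], [-58.28, 71.71], [-173.87, 95.51], [-174.79, -0.11], [-173.66, 173.66]. Speed limits (degrees/s): [136.94, 136.94, 172.46, 180, 180, 180].

INTERFACE

Orientations are given as a 3x3 rotation matrix whose columns are the frame's x, y, z axes.
In Python, from bench import r, get_image, camera_model, job, look_for gives the robot as it stands.
- The arm moves only by the shell command python3 -m handwheel 'ROWS' [OPENING]. ROWS is text: rows parted by semicolons, each of 4 numbers parted by spaces: the shift along the tool's x, y, z in m, then the turn about the tool's z in rad. In form: x y z turn; .... A call has 1 to 5 rows; each row is the pose to reach, as a shift and turn from the pose commanded when the call began, along the tool's axes at that moment; what a row does not reach only later rows make up. A row lasts 1/10 s, in which the tool goes at most 50 mm and 8.59 degrees, less where a joint would pass 70% of its speed; a pose out of reach is approached as far as the arm can. A call with a gripper value outside its range is refused whole. OPENING is the closure, from 0 (fully open) to 1 (shut), set as the call begins (- or left out, the last holds). The fingers move at their own pace and stop on an object; the grip force is fixed at half the most. Time passes only in rows, so rows that repeat a pose let the fingers close. It gives the time, the measured TCP pose, the force, the opening and the grip force at its end, in the units of the state.
- r.observe(): the state, without advancing time (a new reading comes with each control period).
- get_image(name): name is "scene" or "side" or "wrist"; returns the picture (384x512x3 uint8, red, green, blue); there is no depth.
- camera_model(name): a dict with "fx", "fy", "cx", "cy" (pixels), "cam_to_world" (4x4, takes a point from camera to world coordinates); the wrist camera has in their place "tool_from_camera" (4x4, takes a point from camera to tool coordinates, whose origin is the TCP and whose axes are the flange's). Camera axes: x right, y down, z forward; pixel columns grow to the right and rows downward; lengths in m; the calibration is good to about 2 mm. A picture is of the moment at which its call begins: read the wrist's pose just before it. camera_model takes no time and is no camera call.
- job.hand_in(): hands the job in; it is judged then, once.
Trained networks look in the newest picture that a camera, given by its name, has taken for a name from the list of things; names that differ only in an ending like _2 or _b are one class to them, and where a whole thing is asked for, a point or a joint stands for the part that bears it (a point fixed in the world has none). Each returns a list of dicts, best first, with "score" (0 to 1); they miss things now and then, are a little off and sometimes report something else, mostly with a low value. They report only what shows in the picture. A call takes as long as a camera call. They do not tell look-alikes from the thing itself.
- look_for(query, camera): "rect" ([left, top, right, bottom] in pixels, round what is visible of it).
The state is a dict: "t": time; "joints": joint angles; "qvel": joint speeds; "joint_torque": joint torques, N m; "tcp_pos": TCP position; "ee_rot": TCP orientation; "contact_force": force on the tool from outside, world axes, zero at the start; "torque": the same for the moment, N m; "opening": opening from 0.0 (shut) to 1.0 (fully open); "finger_force": force on a finger pad.
Only numpy, scipy, OpenCV 4.12 (cv2) and the standard library are available. Lean on these libraries where they do the work, as an engineer would, in place of code of your own. Each camera call takes 0.05 s, during which the arm holds its last target. There are 200 camera calls.

## Working session

There is one attempt and no reset: what is moved stays moved. The work goes in short steps, Python scripts to look and compute and a shell command to move; the robot and the scene stay as the last step left them, time stands still between calls to the robot, and variables do not carry over. Pictures are saved under pics/ and viewed, at most 10 in all, crops included, and the job is handed in when it is done.

```bash
ls; mkdir -p pics; cat > h.py <<'E'
import numpy as np, cv2
from bench import r, get_image, camera_model, job, look_for
E
python3 - <<'E'
from h import *
s=r.observe(); print(s)
ims=[]
for c in ("scene","side","wrist"):
    im=get_image(c); cv2.imwrite(f"pics/{c}0.png",im[:,:,::-1]); ims.append(im)
    m=camera_model(c); print(c,{k:np.round(v,4).tolist() for k,v in m.items()})
    for q in ("long_plate","short_plate","rack","fixture","stand","clamp"):
        print(q,[(np.round(d["rect"]).tolist(),round(d["score"],2)) for d in look_for(q,c)[:3]])
E
```

```text
pics
{'t': 0.0, 'joints': array([ 9.07606103e+01,  2.05907402e+01,  6.34889860e-01, -2.04606415e-02,
       -7.01361100e+01, -1.65081468e+01]), 'qvel': array([-0.09548626, -0.06015421, -0.10030744,  0.09954825,  0.08804601,
        0.07466245]), 'joint_torque': array([ 6.21360687e-04, -5.82716238e+01,  2.93050647e+01,  6.99710146e+00,
        7.03025493e-03, -1.55522353e-04]), 'tcp_pos': array([0.18312722, 0.64948439, 0.4037377 ]), 'ee_rot': array([[ 9.62433916e-01, -2.71515854e-01, -3.14523206e-04],
       [-2.71516003e-01, -9.62432580e-01, -1.60930621e-03],
       [ 1.34244771e-04,  1.63424896e-03, -9.99998656e-01]]), 'contact_force': array([-0.06394138, -0.42731522,  0.38848091]), 'torque': array([0.01998498, 0.02330657, 0.01744921]), 'finger_force': 0.0, 'opening': 1.002576148218669}
scene {'fx': 389.5613, 'fy': 389.5613, 'cx': 254.012, 'cy': 184.4782, 'cam_to_world': [[0.4068, 0.7395, -0.5363, 1.0394], [0.9134, -0.3375, 0.2276, -0.2125], [-0.0127, -0.5825, -0.8127, 0.9513], [0.0, 0.0, 0.0, 1.0]]}
long_plate [([370.0, 152.0, 417.0, 181.0], 0.91), ([326.0, 179.0, 365.0, 201.0], 0.
[... 611 characters left out ...]
), ([281.0, 131.0, 286.0, 162.0], 0.48)]
short_plate [([263.0, 139.0, 264.0, 158.0], 0.54)]
rack [([250.0, 140.0, 296.0, 175.0], 0.91)]
fixture [([193.0, 298.0, 265.0, 382.0], 0.97), ([281.0, 183.0, 341.0, 240.0], 0.79), ([191.0, 130.0, 222.0, 167.0], 0.69)]
stand [([271.0, 273.0, 309.0, 307.0], 0.87)]
clamp [([280.0, 250.0, 304.0, 283.0], 0.87), ([251.0, 141.0, 295.0, 174.0], 0.23)]
wrist {'fx': 346.3392, 'fy': 346.3392, 'cx': 248.1308, 'cy': 194.9174, 'tool_from_camera': [[0.0011, -0.956, -0.2933, 0.0796], [1.0, 0.0008, 0.001, -0.0006], [-0.0007, -0.2933, 0.956, 0.0179], [0.0, 0.0, 0.0, 1.0]]}
long_plate []
short_plate []
rack []
fixture [([481.0, 0.0, 511.0, 20.0], 0.6)]
stand []
clamp []
```

```bash
python3 - <<'E'
import cv2,numpy as np
a=cv2.imread("pics/scene0.png");b=cv2.imread("pics/side0.png")
A=cv2.resize(a[95:285,50:450],(800,380),interpolation=cv2.INTER_CUBIC)
B=cv2.resize(b[100:384,180:350],None,fx=2,fy=2)
cv2.imwrite("pics/a.png",A);
cv2.imwrite("pics/b.png",B)
E
```

```text
(no output)
```

View pics/a.png

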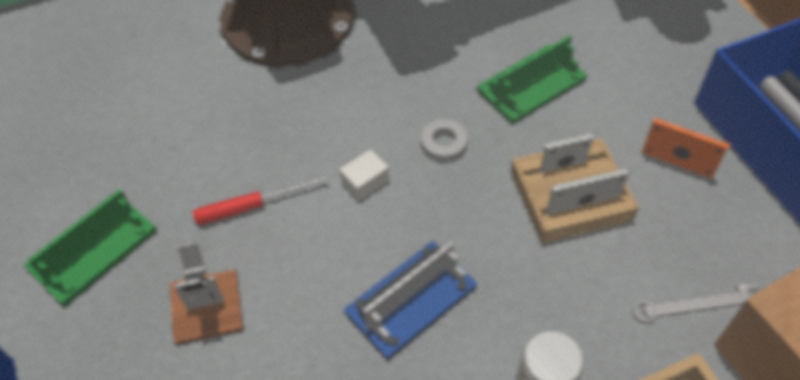

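View pics/b.png

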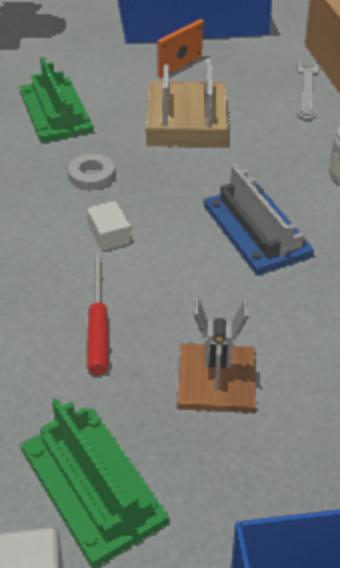

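The scene crop shows the rack at about (337,190) px with the longer plate in the nearer slot. It also shows the blue fixture at (256,245), the stand with clamp at (153,245), two green decoys and one orange plate. Next I estimate rough positions and fly the wrist camera over the rack.

```bash
cat >> h.py <<'E'
def ray(c,uv,s=None):
    m=camera_model(c)
    T=m["cam_to_world"] if "cam_to_world" in m else toolT(s)@m["tool_from_camera"]
    d=np.array([(uv[0]-m["cx"])/m["fx"],(uv[1]-m["cy"])/m["fy"],1.])
    T=np.array(T); return T[:3,3],T[:3,:3]@d
def toolT(s):
    T=np.eye(4);T[:3,:3]=s["ee_rot"];T[:3,3]=s["tcp_pos"];return T
def onz(c,uv,z,s=None):
    o,d=ray(c,uv,s); return o+d*(z-o[2])/d[2]
def proj(c,P,s=None):
    m=camera_model(c)
    T=np.array(m["cam_to_world"]) if "cam_to_world" in m else toolT(s)@np.array(m["tool_from_camera"])
    q=(np.atleast_2d(P)-T[:3,3])@T[:3,:3]
    return np.c_[m["cx"]+m["fx"]*q[:,0]/q[:,2],m["cy"]+m["fy"]*q[:,1]/q[:,2]]
def rel(s,p,yaw=None):
    """shift in tool axes to bring TCP to p; turn to have tool y along world angle yaw (mod pi)"""
    R=s["ee_rot"]; d=R.T@(np.array(p)-s["tcp_pos"]); t=None
    if yaw is not None:
        a=np.arctan2(R[1,1],R[0,1]); t=-(yaw-a); t=(t+np.pi/2)%np.pi-np.pi/2
    return np.round(d,4),t
E
python3 - <<'E'
from h import *
s=r.observe()
for n,u,v in (("rack",(337,191),(273,157)),("fix",(256,245),(310,212)),("stand",(154,250),(289,289))):
    print(n,onz("scene",u,.02)[:2],onz("side",v,.02)[:2])
print(rel(s,[.46,.39,.40]))
E
```

```text
rack [0.54585651 0.25760966] [0.53577149 0.24922343]
fix [ 0.60699723 -0.02707773] [ 0.59831904 -0.03577626]
stand [ 0.50939184 -0.27782113] [ 0.49193364 -0.29533787]
(array([0.3369, 0.1748, 0.0047]), None)
```

```bash
python3 - <<'E'
from h import *
s=r.observe()
print(rel(s,[.57,.245,.40]))
E
```

```text
(array([0.4821, 0.2845, 0.0047]), None)
```

```bash
python3 -m handwheel '0.04 0.024 0 0; 0.08 0.048 0 0; 0.12 0.072 0 0; 0.16 0.096 0 0; 0.2 0.12 0 0'; python3 -m handwheel '0.04 0.024 0 0; 0.08 0.048 0 0; 0.12 0.072 0 0; 0.16 0.096 0 0; 0.2 0.12 0 0';python3 -m handwheel '0.04 0.022 0 0; 0.08 0.044 0 0; 0.08 0.044 0 0; 0.08 0.044 0 0'
python3 - <<'E'
from h import *
s=r.observe(); im=get_image("wrist"); cv2.imwrite("pics/w1.png",im[:,:,::-1])
for q in ("long_plate","short_plate","rack","fixture"):
    print(q,[(np.round(d["rect"]).tolist(),round(d["score"],2)) for d in look_for(q,"wrist")[:3]])
np.save("s1.npy",s,allow_pickle=True); print(s["t"],s["tcp_pos"],s["joints"])
E
```

```text
t: 1.55
tcp_pos: [0.344, 0.4784, 0.4049]
ee_rot: [[0.963, -0.271, 0.0], [-0.271, -0.963, 0.0], [0.0, -0.001, -1.0]]
contact_force: [0.4, -0.0, 0.3]
opening: 1.0
finger_force: 0.0
t: 2.05
tcp_pos: [0.504, 0.3085, 0.4051]
ee_rot: [[0.963, -0.271, 0.001], [-0.271, -0.963, 0.001], [0.0, -0.001, -1.0]]
contact_force: [1.1, 0.9, -0.5]
opening: 1.001
finger_force: 0.0
t: 2.45
tcp_pos: [0.5688, 0.2449, 0.4043]
ee_rot: [[0.962, -0.274, -0.0], [-0.274, -0.962, -0.0], [-0.0, 0.0, -1.0]]
contact_force: [-0.1, 1.0, -0.1]
opening: 1.0
finger_force: 0.0
long_plate [([15.0, 193.0, 130.0, 266.0], 0.89), ([179.0, 157.0, 301.0, 194.0], 0.77)]
short_plate [([216.0, 222.0, 286.0, 262.0], 0.81)]
rack [([169.0, 126.0, 318.0, 267.0], 0.76)]
fixture [([405.0, 6.0, 512.0, 147.0], 0.95), ([180.0, 312.0, 316.0, 361.0], 0.91)]
2.45 [0.56876243 0.24494296 0.40431208] [ 4.13401415e+01  1.53711326e+01 -6.75425095e+00 -6.22646566e-03
 -6.79034063e+01  3.27665923e+01]
```

View pics/w1.png

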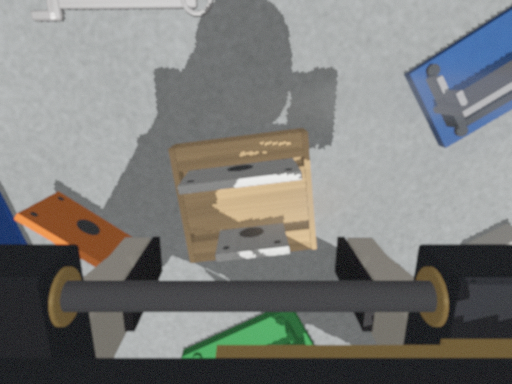

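The wrist view shows the rack at (170–315, 128–262). The long plate runs from (180,188) to (300,170), the short plate is at (217–290, 225–260), and a blue fixture is at the upper right. I zoom in on the long plate's top edge.

```bash
python3 - <<'E'
import cv2,numpy as np
a=cv2.imread("pics/w1.png")
A=cv2.resize(a[120:270,160:325],None,fx=4,fy=4,interpolation=cv2.INTER_CUBIC)
cv2.imwrite("pics/w1c.png",A)
E
```

```text
(no output)
```

View pics/w1c.png

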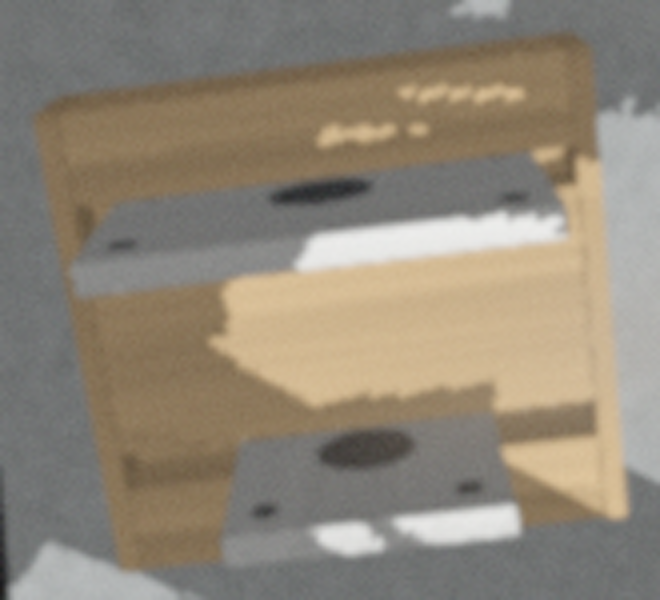

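```bash
python3 - <<'E'
from h import *
s=np.load("s1.npy",allow_pickle=True).item()
P=np.array([onz("wrist",u,.09,s) for u in [(177.5,187),(178.75,194.25),(300.75,173),(301.75,179.5)]])
print(P[:,:2])
c=P.mean(0); d=(P[2:].mean(0)-P[:2].mean(0)); print(c,np.linalg.norm(d),np.degrees(np.arctan2(d[1],d[0])), np.linalg.norm(P[0]-P[1]))
yaw=np.arctan2(d[1],d[0])+np.pi/2
s=r.observe(); print(rel(s,[c[0],c[1],.30],yaw))
# cross check scene
L=P+0; print(proj("scene",L).round(1).tolist(),proj("side",L).round(1).tolist())
E
```

```text
[[0.58207181 0.30663809]
 [0.57539619 0.30778889]
 [0.56459075 0.198319  ]
 [0.5586103  0.19882388]]
[0.57016726 0.25289246 0.09      ] 0.10998477411166693 -98.96205972274952 0.006774080207776392
(array([ 0.001 , -0.0064,  0.1049]), np.float64(1.4541079350724644))
[[363.6, 180.2], [362.6, 178.3], [325.7, 188.9], [324.8, 187.2]] [[284.6, 128.9], [282.6, 128.8], [284.9, 146.9], [283.0, 146.9]]
```

```bash
python3 -m handwheel '0 0 0 0.145; 0 0 0 0.29; 0 0 0 0.435; 0 0 0 0.58; 0 0 0 0.727' 0.5; python3 -m handwheel '0 0 0 0.145; 0 0 0 0.29; 0 0 0 0.435; 0 0 0 0.58; 0 0 0 0.727'
python3 - <<'E'
from h import *
s=r.observe()
print(rel(s,[.5702,.2529,.31],np.radians(-8.96)), s["joints"][5])
E
```

```text
t: 3.2
tcp_pos: [0.5674, 0.247, 0.4049]
ee_rot: [[0.535, -0.845, 0.0], [-0.845, -0.535, 0.0], [-0.0, -0.0, -1.0]]
contact_force: [0.6, 0.1, 0.5]
opening: 0.606
finger_force: 0.0
t: 3.7
tcp_pos: [0.5674, 0.247, 0.4049]
ee_rot: [[-0.162, -0.987, 0.0], [-0.987, 0.162, 0.0], [-0.0, -0.0, -1.0]]
contact_force: [0.3, 0.3, 0.0]
opening: 0.503
finger_force: 0.0
(array([-0.0062, -0.0018,  0.0949]), np.float64(-0.005846842217442472)) -50.87359038048145
```

```bash
python3 -m handwheel '-0.006 -0.002 0.032 -0.006; -0.006 -0.002 0.064 -0.006; -0.006 -0.002 0.095 -0.006; -0.006 -0.002 0.095 -0.006; -0.006 -0.002 0.095 -0.006'
python3 - <<'E'
from h import *
s=r.observe(); im=get_image("wrist"); cv2.imwrite("pics/w2.png",im[:,:,::-1])
print(s["tcp_pos"],rel(s,[.5702,.2529,.251],np.radians(-8.96)))
A=s["ee_rot"]; print(proj("wrist",[[.579,.3073,.09],[.5616,.1986,.09],[.5702,.2529,.09]],s), proj("wrist",s["tcp_pos"]+A[:,2]*.159,s))
E
```

```text
t: 4.2
tcp_pos: [0.5709, 0.2525, 0.3103]
ee_rot: [[-0.15, -0.989, -0.0], [-0.989, 0.15, -0.001], [0.001, -0.0, -1.0]]
contact_force: [0.1, 0.3, 0.9]
opening: 0.498
finger_force: 0.0
[0.57093557 0.25246408 0.31026417] (array([-0.0004,  0.0008,  0.0593]), np.float64(0.005921194954446207))
[[248.56320701 298.24703436]
 [250.40286432 133.02529822]
 [249.56119377 221.65754507]] [[248.37325876 269.84405728]]
```

View pics/w2.png

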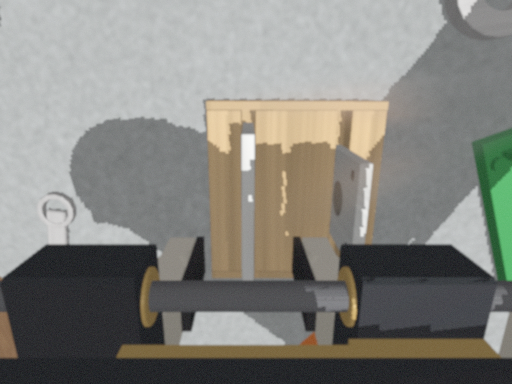

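The plate runs straight up column 248, midway between the fingers, so it is aligned. I descend and grip.

```bash
python3 -m handwheel '0 0 0.03 0; 0 0 0.058 0; 0 0 0.059 0; 0 0 0.059 0'; python3 -m handwheel '0 0 0 0; 0 0 0 0; 0 0 0 0; 0 0 0 0; 0 0 0 0' 1; python3 -m handwheel '0 0 0 0; 0 0 -0.02 0; 0 0 -0.05 0; 0 0 -0.09 0; 0 0 -0.13 0'
```

```text
t: 4.65
tcp_pos: [0.5716, 0.2522, 0.2524]
ee_rot: [[-0.151, -0.989, 0.001], [-0.989, 0.151, 0.0], [-0.001, -0.001, -1.0]]
contact_force: [0.0, 1.2, 1.0]
opening: 0.498
finger_force: 0.0
t: 5.15
tcp_pos: [0.5711, 0.2517, 0.251]
ee_rot: [[-0.151, -0.988, 0.0], [-0.988, 0.151, 0.0], [-0.0, -0.0, -1.0]]
contact_force: [0.0, -0.5, -0.2]
opening: 0.105
finger_force: 0.0
t: 5.65
tcp_pos: [0.5707, 0.2515, 0.3812]
ee_rot: [[-0.152, -0.988, -0.002], [-0.988, 0.152, -0.001], [0.001, 0.002, -1.0]]
contact_force: [1.1, 0.4, -1.6]
opening: 0.085
finger_force: 30.0
```

Gripped (finger force 30 N, wrist force matches the plate's weight). I move across so that the wrist camera sees the blue fixture.

```bash
python3 -m handwheel '0.045 -0.004 0 0; 0.09 -0.008 0 0; 0.135 -0.011 0 0; 0.18 -0.014 0 0; 0.193 -0.0145 0 0'; python3 -m handwheel '0 0 0 0; 0 0 0 0'
python3 - <<'E'
from h import *
s=r.observe(); im=get_image("wrist"); cv2.imwrite("pics/w3.png",im[:,:,::-1])
np.save("s3.npy",s,allow_pickle=True); print(s["t"],s["tcp_pos"])
d=look_for("fixture","wrist"); print(d[:2])
A=cv2.resize(im[0:290,100:500],None,fx=2,fy=2,interpolation=cv2.INTER_CUBIC)
cv2.imwrite("pics/w3c.png",A[:,:,::-1])
E
```

```text
t: 6.15
tcp_pos: [0.555, 0.0553, 0.3804]
ee_rot: [[-0.154, -0.988, -0.001], [-0.988, 0.154, -0.0], [0.001, 0.001, -1.0]]
contact_force: [-0.8, 0.5, -1.5]
opening: 0.086
finger_force: 30.0
t: 6.35
tcp_pos: [0.5562, 0.0587, 0.3805]
ee_rot: [[-0.152, -0.988, -0.0], [-0.988, 0.152, 0.0], [-0.0, 0.0, -1.0]]
contact_force: [0.8, -0.5, -1.7]
opening: 0.093
finger_force: 30.0
6.35 [0.55619974 0.05874629 0.38053552]
[{'rect': [423.9, 272.3, 508.7, 360.0], 'score': 0.95}, {'rect': [112.5, 1.4, 267.5, 178.8], 'score': 0.76}]
```

View pics/w3.png

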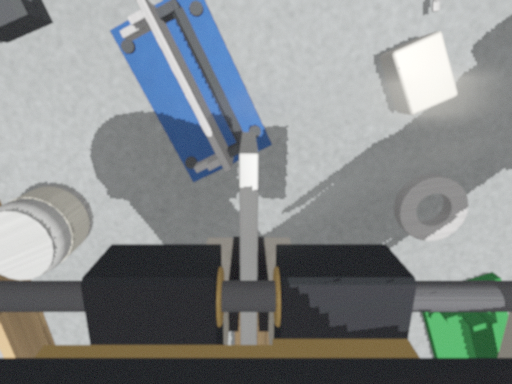

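The fixture sits at (112–270, 0–180). The light strip from about (145,0) to (228,168) is the fence, on the image left, so the fence faces +x world. I zoom in for corner positions.

```bash
python3 - <<'E'
import cv2
a=cv2.imread("pics/w3.png")
cv2.imwrite("pics/w3d.png",cv2.resize(a[0:190,100:290],(570,570),interpolation=cv2.INTER_CUBIC))
E
```

```text
(no output)
```

View pics/w3d.png

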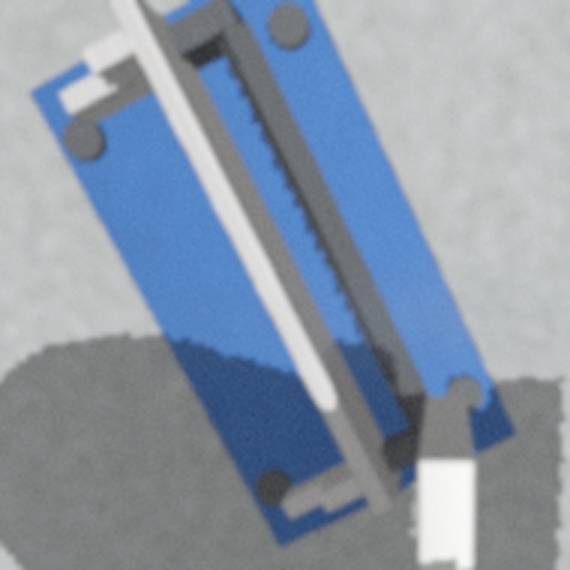

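```bash
cat > fit.py <<'E'
from h import *
from scipy.optimize import least_squares
s=np.load("s3.npy",allow_pickle=True).item()
pts=[((45,80,.015),(32,92)),((45,80,.015),(280,545)),((-45,80,.015),(514,432)),((11.5,75,.068),(376,514)),((5.5,75,.068),(398,500))]
M=np.array([(45,-80,15),(45,80,15),(-45,80,15),(11.5,75,68),(5.5,75,68)])/1000
U=np.array([c for _,c in pts])/3.+[100,0]
def w(p,M): c,q=np.cos(p[2]),np.sin(p[2]); return np.c_[p[0]+c*M[:,0]-q*M[:,1],p[1]+q*M[:,0]+c*M[:,1],M[:,2]]
def f(p):
    m=M.copy(); m[:3,0]+=p[3]; m[:3,1]+=p[4]; return (proj("wrist",w(p,m),s)-U).ravel()
if __name__=="__main__":
    o=least_squares(f,[.6,-.03,.4,0,0]); print(o.x,np.degrees(o.x[2]),o.fun.round(1))
    p=o.x
    im=cv2.resize(cv2.imread("pics/w3.png")[0:190,100:290],(570,570),interpolation=cv2.INTER_CUBIC)
    for a,b in [((5.5,-75,68),(5.5,75,68)),((11.5,-75,68),(11.5,75,68)),((5.5,-62,15),(5.5,62,15)),((-5.5,-62,15),(-5.5,62,15)),((-5.5,-62,38),(-5.5,62,38)),((5.5,75,68),(11.5,75,68))]:
        q=(proj("wrist",w(p,np.array([a,b])/1000),s)-[100,0])*3
        cv2.line(im,*[tuple(int(v) for v in e) for e in q],(0,0,255),1)
    cv2.imwrite("pics/ov3.png",im); np.save("fix.npy",p)
    s=r.observe(); print(rel(s,[p[0],p[1],.38],p[2]))
E
python3 fit.py
```

```text
[ 0.5847475  -0.03013737  0.29916709  0.01095799  0.00078593] 17.141011342094668 [-0.7 -0.6 -0.   0.5  0.8  0.4  0.6 -0.9 -0.6  0.9]
(array([ 0.0844, -0.0416,  0.0004]), np.float64(-0.4504733210604899))
```

View pics/ov3.png

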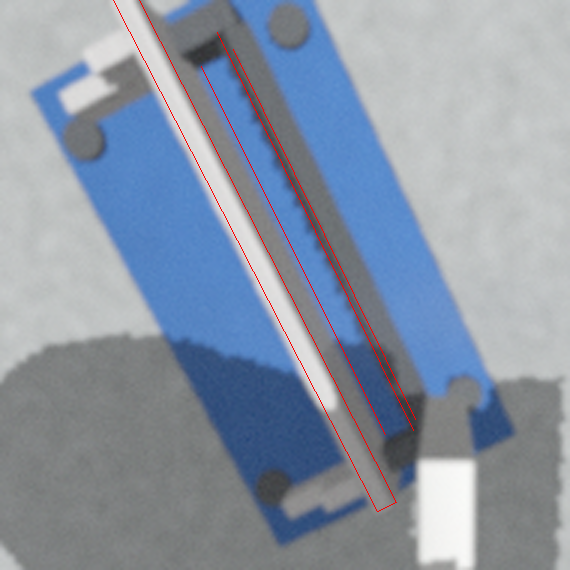

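The fit agrees with the picture to about 1 px: slot at (0.585, −0.030), yaw 17°. I move above it with the plate aligned and re-check.

```bash
python3 -m handwheel '0.021 -0.01 0 -0.112; 0.042 -0.02 0 -0.225; 0.063 -0.031 0 -0.337; 0.084 -0.0415 0 -0.45; 0.084 -0.0415 0 -0.45'; python3 -m handwheel '0 0 0.03 0; 0 0 0.06 0; 0 0 0.06 0'
python3 - <<'E'
from h import *
from fit import w
p=np.load("fix.npy")
s=r.observe(); im=get_image("wrist"); np.save("s4.npy",s,allow_pickle=True)
cv2.imwrite("pics/w4.png",im[:,:,::-1])
print(s["tcp_pos"],rel(s,[p[0],p[1],.38],p[2]))
big=cv2.resize(im[0:190,150:350],None,fx=3,fy=3,interpolation=cv2.INTER_CUBIC)[:,:,::-1].copy()
for a,b in [((5.5,-75,68),(5.5,75,68)),((11.5,-75,68),(11.5,75,68)),((-5.5,-62,38),(-5.5,62,38)),((5.5,-75,68),(11.5,-75,68))]:
    q=(proj("wrist",w(p,np.array([a,b])/1000),s)-[150,0])*3
    cv2.line(big,*[tuple(int(v) for v in e) for e in q],(0,0,255),1)
cv2.imwrite("pics/ov4.png",big)
E
```

```text
t: 6.95
tcp_pos: [0.5853, -0.0313, 0.3801]
ee_rot: [[0.297, -0.955, -0.001], [-0.955, -0.297, -0.001], [0.0, 0.001, -1.0]]
contact_force: [-0.3, -0.3, -1.5]
opening: 0.09
finger_force: 30.0
t: 7.25
tcp_pos: [0.583, -0.0296, 0.3165]
ee_rot: [[0.293, -0.956, -0.008], [-0.956, -0.293, -0.001], [-0.001, 0.007, -1.0]]
contact_force: [-0.2, 0.1, -3.1]
opening: 0.088
finger_force: 30.0
[ 0.58299918 -0.02964234  0.3165207 ] (array([ 0.0009, -0.0011, -0.0635]), np.float64(-0.0020131612706784097))
```

View pics/ov4.png

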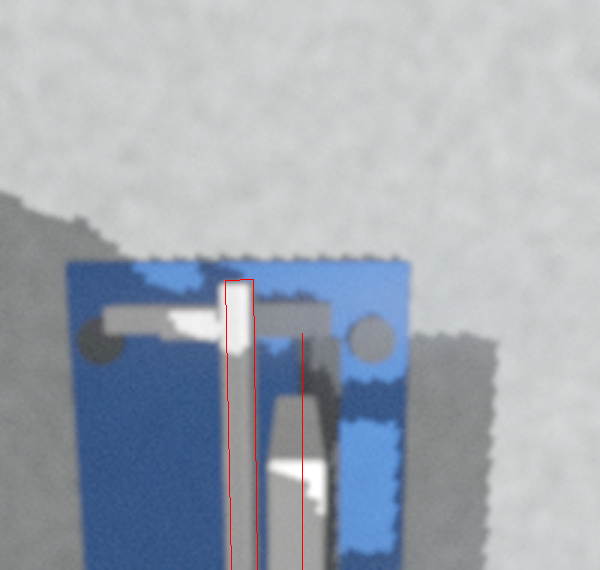

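The model fence line is about 5 crop px right of the actual fence (about 1 mm), and the arm was still settling. I repeat at rest and measure the fence edges numerically.

```bash
python3 -m handwheel '0 0 0 0; 0 0 0 0; 0 0 0 0'
python3 - <<'E'
from h import *
from fit import w
p=np.load("fix.npy")
s=r.observe(); im=get_image("wrist"); np.save("s5.npy",s,allow_pickle=True)
cv2.imwrite("pics/w5.png",im[:,:,::-1])
print(s["tcp_pos"],s["ee_rot"].round(4).tolist())
sat=cv2.GaussianBlur(im[:,:,2].astype(float)-im[:,:,0],(0,0),.7)
for v in (110,125,140,155,170,185):
    row=sat[v]; L=[]
    for u in range(205,265):
        if (row[u]-20)*(row[u+1]-20)<0: L.append(round(u+(row[u]-20)/(row[u]-row[u+1]),1))
    print(v,L)
for y in (-60,-40,-20,0): print(proj("wrist",w(p,np.array([(11.5,y,68),(5.5,y,68),(-5.5,y,38)])/1000),s).round(1).tolist())
E
```

```text
t: 7.6
tcp_pos: [0.5849, -0.0303, 0.3221]
ee_rot: [[0.294, -0.956, 0.002], [-0.956, -0.294, 0.0], [0.0, -0.002, -1.0]]
contact_force: [0.1, -0.7, -2.3]
opening: 0.092
finger_force: 30.0
[ 0.58485143 -0.03031577  0.32213863] [[0.2939, -0.9558, 0.0023], [-0.9558, -0.2939, 0.0004], [0.0003, -0.0024, -1.0]]
110 [np.float64(264.1)]
125 [np.float64(230.4), np.float64(240.3), np.float64(255.7)]
140 [np.float64(230.7)]
155 [np.float64(231.0)]
170 [np.float64(231.1)]
185 [np.float64(231.4)]
[[232.3, 119.1], [241.2, 119.1], [256.7, 115.8]]
[[232.7, 148.9], [241.4, 148.9], [256.5, 142.5]]
[[233.0, 177.2], [241.6, 177.2], [256.3, 167.9]]
[[233.4, 204.2], [241.7, 204.3], [256.2, 192.4]]
```

```bash
python3 -m handwheel '0 -0.001 0.02 0; 0 -0.001 0.035 0; 0 -0.001 0.042 0; 0 -0.001 0.047 0; 0 -0.001 0.05 0'; python3 -m handwheel '0 0 0.005 0; 0 0 0.01 0; 0 0 0.014 0; 0 0 0.014 0'
```

```text
t: 8.15
tcp_pos: [0.5873, -0.0314, 0.2786]
ee_rot: [[0.296, -0.955, 0.009], [-0.955, -0.296, -0.003], [0.005, -0.008, -1.0]]
contact_force: [-14.1, -3.9, 50.2]
opening: 0.09
finger_force: 30.0
t: 8.55
tcp_pos: [0.5873, -0.0315, 0.2642]
ee_rot: [[0.296, -0.955, 0.009], [-0.955, -0.296, -0.002], [0.005, -0.008, -1.0]]
contact_force: [-11.0, -6.2, 42.3]
opening: 0.093
finger_force: 30.0
```

Vertical force of about 45 N: the plate is resting on something and slipping in the fingers. I look before going on.

```bash
python3 - <<'E'
from h import *
im=get_image("side"); w=get_image("wrist"); sc=get_image("scene")
s=r.observe(); print(s["contact_force"],s["torque"],s["tcp_pos"],s["opening"])
cv2.imwrite("pics/w6.png",w[:,:,::-1])
a=cv2.resize(im[140:250,260:370],(400,400),interpolation=cv2.INTER_CUBIC)
b=cv2.resize(w[90:290,150:350],(400,400),interpolation=cv2.INTER_CUBIC)
cv2.imwrite("pics/m6.png",np.hstack([a,b])[:,:,::-1])
E
```

```text
[-10.26864836  -6.45119023  43.13926298] [-2.11558594  4.06858658 -0.08103223] [ 0.58731617 -0.03148346  0.26424154] 0.08647900493016741
```

View pics/m6.png

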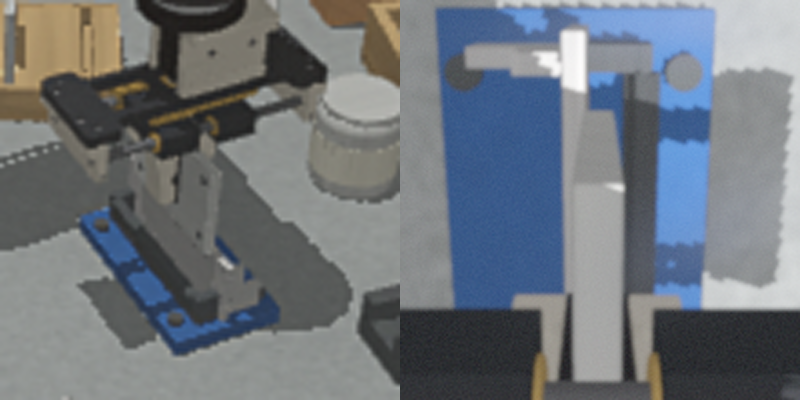

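The plate landed on the fence top and slid about 40 mm up into the fingers, so it was about 1–2 mm too near the fence. I lift a little, shift away from the fence and compare the plate's bottom with the fence edge again.

```bash
python3 -m handwheel '0 0 -0.01 0; 0 0.001 -0.02 0; 0 0.002 -0.02 0; 0 0.002 -0.02 0; 0 0.002 -0.02 0'
python3 - <<'E'
from h import *
s=r.observe(); print(s["contact_force"],s["tcp_pos"],s["ee_rot"].round(4).tolist()); w=get_image("wrist")
np.save("s7.npy",s,allow_pickle=True); cv2.imwrite("pics/w7.png",w[:,:,::-1])
b=cv2.resize(w[100:200,190:310],(720,600),interpolation=cv2.INTER_CUBIC)
cv2.imwrite("pics/w7c.png",b[:,:,::-1])
E
```

```text
t: 9.2
tcp_pos: [0.5832, -0.0308, 0.2759]
ee_rot: [[0.294, -0.956, -0.001], [-0.956, -0.294, -0.0], [-0.0, 0.001, -1.0]]
contact_force: [-0.0, 0.0, -0.8]
opening: 0.091
finger_force: 30.0
[-0.02847836  0.02840668 -0.79781476] [ 0.5832339  -0.03084653  0.27587869] [[0.2936, -0.9559, -0.0013], [-0.9559, -0.2936, -0.0001], [-0.0003, 0.0013, -1.0]]
```

View pics/w7c.png

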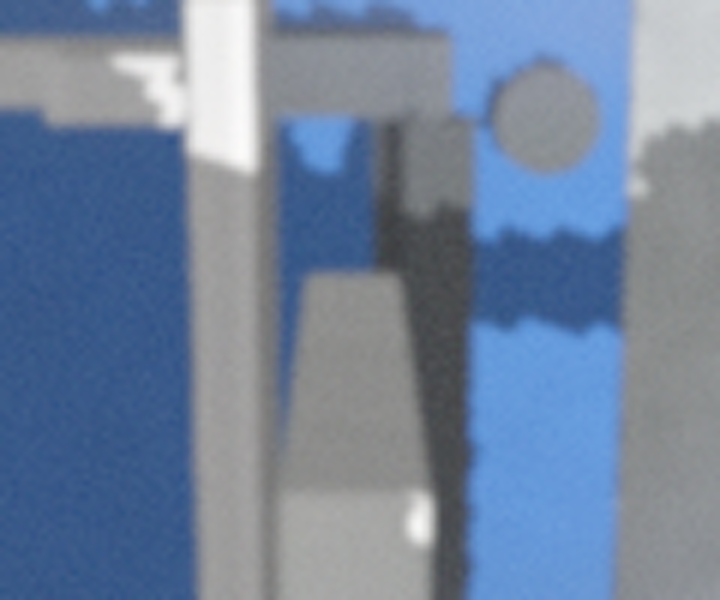

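The crop shows the plate's bottom end at columns 305–400, the slot floor at 280–375 and the fence's inner edge at about 260. The plate is vertical but about 2.5–3 mm to the lip side, so the earlier miss came mainly from flexing during the fast descent. That makes 11 pictures viewed, one over the limit of 10, so from here on I work from numbers only. I shift back, let the arm settle and measure edges numerically.

```bash
python3 -m handwheel '0 -0.001 0 0; 0 -0.002 0 0; 0 -0.0025 0 0; 0 -0.0025 0 0; 0 -0.0025 0 0'
cat > edge.py <<'E'
from h import *
def edges(im,v,a=200,b=300,th=18,ch=None):
    """sub-pixel columns where blue-red crosses th in the mean of rows v-1..v+1"""
    d=cv2.GaussianBlur(im.astype(float),(0,0),.6)[v-1:v+2].mean(0); x=d[:,2]-d[:,0]
    th=.5*(np.percentile(x[a:b],5)+np.percentile(x[a:b],90)) if th is None else th
    return [round(float(u+(x[u]-th)/(x[u]-x[u+1])),1) for u in range(a,b) if (x[u]-th)*(x[u+1]-th)<0]
E
python3 - <<'E'
from edge import *
for i in range(2):
    s=r.observe(); print(s["tcp_pos"],s["ee_rot"][:2,2].round(4)); im=get_image("wrist")
for v in (124,130,136,142,148,154,160): print(v,edges(im,v,th=None))
for v in (124,136,148,154,160,170): print(v,im[v,215:275].astype(int).mean(1).astype(int).tolist())
cv2.imwrite("pics/w8.png",im[:,:,::-1])
E
```

```text
t: 9.75
tcp_pos: [0.5859, -0.0302, 0.2766]
ee_rot: [[0.294, -0.956, -0.0], [-0.956, -0.294, -0.0], [-0.0, 0.0, -1.0]]
contact_force: [-0.5, -0.1, -2.0]
opening: 0.09
finger_force: 30.0
[ 0.58588615 -0.03017167  0.27658774] [-0.0001 -0.    ]
[ 0.58583554 -0.03018224  0.27662519] [-0.0001 -0.    ]
124 [225.2, 239.7, 255.3, 273.1, 277.2, 292.5, 298.9]
130 [225.5, 240.8, 255.3, 272.9, 298.6]
136 [225.6, 241.0, 255.5, 272.6, 298.3]
142 [226.4, 240.4, 256.2, 273.0, 297.7]
148 [226.4, 272.8, 297.4]
154 [226.1, 272.4, 297.1]
160 [225.9, 272.1, 297.4]
124 [101, 94, 98, 98, 100, 96, 99, 97, 97, 98, 106, 147, 199, 227, 237, 238, 240, 240, 242, 246, 251, 247, 228, 185, 147, 150, 157, 161, 159, 159, 161, 159, 158, 160, 161, 158, 140, 119, 102, 97, 101, 99, 99, 93, 87, 83, 97, 115, 122, 125, 122, 124, 124, 127, 128, 126, 124, 131, 141, 149]
136 [96, 95, 98, 91, 96, 94, 97, 93, 91, 93, 99, 104, 134, 155, 158, 158, 156, 155, 156, 158, 160, 160, 152, 134, 122, 111, 98, 95, 97, 91, 96, 97, 96, 96, 98, 98, 98, 98, 94, 95, 95, 80, 79, 72, 72, 69, 72, 81, 94, 103, 98, 93, 82, 75, 76, 77, 76, 90, 115, 136
[... 419 characters left out ...]
2, 143, 139, 143, 146, 141, 143, 141, 142, 143, 142, 144, 139, 121, 92, 70, 67, 71, 71, 71, 73, 75, 77, 77, 77, 76, 79, 74, 95, 112, 130]
160 [93, 97, 95, 90, 95, 98, 94, 97, 96, 97, 95, 104, 128, 149, 159, 158, 156, 157, 154, 158, 161, 161, 159, 146, 137, 139, 138, 142, 143, 140, 139, 140, 140, 143, 138, 139, 140, 138, 140, 136, 139, 137, 132, 115, 82, 67, 66, 74, 80, 75, 81, 77, 73, 73, 75, 76, 83, 104, 134, 151]
170 [91, 93, 95, 94, 95, 92, 96, 95, 97, 99, 93, 100, 121, 143, 155, 159, 159, 156, 155, 159, 161, 157, 150, 143, 138, 139, 137, 136, 140, 141, 138, 140, 140, 140, 140, 143, 141, 139, 139, 143, 140, 140, 140, 140, 125, 99, 78, 75, 73, 74, 74, 75, 74, 76, 76, 82, 85, 108, 138, 152]
```

Measured: the slot floor is centred at column 248.1 and the plate's bottom at 248.7, so it is about 0.4 mm off, well within the clearance. I descend slowly.

```bash
python3 -m handwheel '0 0 0.002 0; 0 0 0.004 0; 0 0 0.006 0; 0 0 0.008 0; 0 0 0.01 0'; python3 -m handwheel '0 0 0.002 0; 0 0 0.004 0; 0 0 0.006 0; 0 0 0.008 0; 0 0 0.008 0'
```

```text
t: 10.35
tcp_pos: [0.5858, -0.0302, 0.2664]
ee_rot: [[0.294, -0.956, -0.0], [-0.956, -0.294, -0.0], [0.0, 0.0, -1.0]]
contact_force: [0.7, -0.7, -2.2]
opening: 0.093
finger_force: 30.0
t: 10.85
tcp_pos: [0.5857, -0.0302, 0.2583]
ee_rot: [[0.294, -0.956, -0.001], [-0.956, -0.294, -0.0], [-0.0, 0.001, -1.0]]
contact_force: [-0.4, 0.2, -1.8]
opening: 0.091
finger_force: 30.0
```

No contact, and the plate's bottom is now below the fence top. I go down a little more, then open slightly so that the fingers guide the plate as it drops.

```bash
python3 -m handwheel '0 0 0.002 0; 0 0 0.004 0; 0 0 0.006 0; 0 0 0.007 0; 0 0 0.007 0';  python3 -m handwheel '0 0 0 0; 0 0 0 0; 0 0 0 0; 0 0 0 0' 0.86
python3 - <<'E'
from edge import *
s=r.observe(); print(s["tcp_pos"]); im=get_image("wrist"); cv2.imwrite("pics/w9.png",im[:,:,::-1])
for v in (130,150,170,190,205,220): print(v,im[v,215:280].astype(int).mean(1).astype(int).tolist())
print(look_for("long_plate","wrist")[:2])
E
```

```text
t: 11.35
tcp_pos: [0.5858, -0.0302, 0.2514]
ee_rot: [[0.294, -0.956, -0.0], [-0.956, -0.294, -0.0], [-0.0, 0.0, -1.0]]
contact_force: [-0.6, -0.7, -1.2]
opening: 0.087
finger_force: 30.0
t: 11.75
tcp_pos: [0.586, -0.0302, 0.2519]
ee_rot: [[0.294, -0.956, 0.0], [-0.956, -0.294, 0.0], [0.0, -0.0, -1.0]]
contact_force: [-0.1, 0.5, 0.2]
opening: 0.139
finger_force: 0.0
[ 0.58595594 -0.03017661  0.25185712]
130 [100, 98, 96, 97, 96, 101, 98, 105, 141, 198, 231, 243, 244, 244, 244, 244, 245, 250, 253, 255, 248, 223, 175, 142, 139, 139, 136, 145, 152, 156, 156, 161, 162, 162, 162, 163, 155, 145, 136, 116, 106, 95, 101, 106, 108, 89, 84, 84, 93, 111, 119, 126, 127, 127, 127, 128, 126, 127, 127, 123, 126, 136, 149, 161, 162]
150 [97, 99, 98, 100, 99, 98, 99, 100, 108, 132, 154, 163, 162, 162, 158, 159, 157, 160, 163, 166, 162, 150, 138, 125, 119, 115, 120, 137, 143, 143, 143, 145, 143, 145, 144, 144, 144, 146, 148, 142, 143, 138, 120, 91, 75, 71, 69, 71, 73, 70, 80, 77, 82, 79, 80, 80, 76, 82, 77, 78, 77, 84, 92, 101, 99]
170 [98, 97, 100, 99, 99, 102, 97, 97, 97, 114, 138, 158, 162, 161, 159
[... 508 characters left out ...]
, 84, 81, 87, 98, 103, 103, 105]
205 [95, 98, 98, 97, 99, 95, 99, 96, 101, 103, 125, 145, 159, 161, 162, 160, 159, 159, 161, 163, 163, 160, 147, 131, 129, 144, 160, 169, 169, 170, 170, 169, 168, 168, 171, 167, 169, 170, 167, 169, 169, 166, 160, 135, 101, 78, 74, 77, 84, 87, 84, 85, 87, 89, 86, 87, 90, 86, 89, 93, 96, 104, 105, 120, 136]
220 [91, 93, 99, 97, 98, 96, 98, 100, 101, 96, 113, 134, 154, 162, 164, 161, 159, 156, 158, 164, 162, 160, 149, 132, 130, 145, 158, 168, 169, 170, 169, 167, 169, 167, 166, 168, 166, 167, 167, 167, 167, 164, 155, 135, 103, 80, 82, 83, 84, 90, 87, 96, 88, 88, 93, 92, 90, 91, 95, 96, 103, 109, 108, 114, 116]
[{'rect': [241.7, 136.4, 256.5, 348.7], 'score': 0.7}]
```

```bash
python3 - <<'E'
from edge import *
s=r.observe(); im=cv2.imread("pics/w9.png")
print(im[125:180,250].mean(1).astype(int).tolist())
R=s["ee_rot"]
for z in (.09,.094,.1):
  for x in (.05,.055,.06):
    P=np.array([s["tcp_pos"]+R[:,0]*x+R[:,1]*y for y in (-.004,.004)]);P[:,2]=z; b=P.copy(); b[:,2]-=.022
    print(z,x,proj("wrist",P,s).round(1).tolist(),proj("wrist",b,s)[0].round(1))
for c in ("scene","side"):
    get_image(c); print(c,[(np.round(d["rect"]).tolist(),round(d["score"],2)) for d in look_for("long_plate",c)[:4]])
E
```

```text
[162, 160, 162, 162, 159, 163, 158, 152, 134, 109, 98, 105, 120, 134, 141, 148, 146, 144, 148, 146, 145, 145, 143, 143, 143, 144, 144, 145, 145, 143, 142, 144, 144, 142, 144, 144, 153, 160, 168, 170, 172, 170, 170, 169, 173, 170, 171, 171, 172, 171, 172, 170, 172, 170, 172]
0.09 0.05 [[239.6, 160.9], [258.6, 160.9]] [240.6 151.9]
0.09 0.055 [[239.5, 149.1], [258.7, 149.1]] [240.6 141.5]
0.09 0.06 [[239.4, 137.1], [258.8, 137.1]] [240.5 130.9]
0.094 0.05 [[239.4, 162.9], [258.8, 162.9]] [240.5 153.3]
0.094 0.055 [[239.3, 150.8], [259.0, 150.8]] [240.4 142.7]
0.094 0.06 [[239.2, 138.4], [259.1, 138.4]] [240.3 131.9]
0.1 0.05 [[239.0, 166.0], [259.3, 166.0]] [240.2 155.7]
0.1 0.055 [[238.9, 153.4], [259.4, 153.4]] [240.1 144.7]
0.1 0.06 [[238.8, 140.5], [259.6, 140.6]] [240.1 133.5]
scene [([372.0, 154.0, 415.0, 183.0], 0.85), ([141.0, 236.0, 157.0, 249.0], 0.15)]
side [([258.0, 112.0, 282.0, 138.0], 0.97), ([294.0, 189.0, 317.0, 218.0], 0.67), ([294.0, 252.0, 304.0, 285.0], 0.48), ([280.0, 194.0, 334.0, 238.0], 0.39)]
```

The plate's top width and end position match a seated top at z = 0.09, with y about +5 mm, which is within tolerance. I release fully, rise and go to look at the clamp.

```bash
python3 -m handwheel '0 0 0 0; 0 0 0 0; 0 0 -0.01 0; 0 0 -0.03 0; 0 0 -0.06 0' 0.65; python3 -m handwheel '0.03 0.025 -0.04 0; 0.065 0.055 -0.06 0; 0.1 0.085 -0.08 0; 0.135 0.113 -0.08 0; 0.17 0.142 -0.08 0'; python3 -m handwheel '0.018 0.016 0 0; 0.018 0.016 0 0; 0.018 0.016 0 0; 0.018 0.016 0 0' 0
python3 - <<'E'
from edge import *
s=r.observe(); im=get_image("wrist"); np.save("s10.npy",s,allow_pickle=True); cv2.imwrite("pics/w10.png",im[:,:,::-1])
print(s["tcp_pos"])
for q in ("stand","clamp","fixture"): print(q,[(np.round(d["rect"]).tolist(),round(d["score"],2)) for d in look_for(q,"wrist")[:3]])
hsv=cv2.cvtColor(im,cv2.COLOR_RGB2HSV)
m=((hsv[:,:,0]<20)&(hsv[:,:,1]>80)&(hsv[:,:,2]>50)).astype(np.uint8); m[240:]=0
n,l,st,c=cv2.connectedComponentsWithStats(m)
for i in range(1,n):
    if st[i,4]>300: print(st[i],c[i],cv2.minAreaRect(np.argwhere(l==i)[:,::-1].astype(np.float32)))
get_image("side"); print([(np.round(d["rect"]).tolist(),round(d["score"],2)) for d in look_for("long_plate","side")[:4]])
E
```

```text
t: 12.55
tcp_pos: [0.5854, -0.0303, 0.3115]
ee_rot: [[0.294, -0.956, -0.003], [-0.956, -0.294, -0.001], [-0.0, 0.003, -1.0]]
contact_force: [1.0, -0.0, -0.3]
opening: 0.346
finger_force: 0.0
t: 13.05
tcp_pos: [0.499, -0.236, 0.394]
ee_rot: [[0.294, -0.956, 0.003], [-0.956, -0.294, -0.001], [0.002, -0.003, -1.0]]
contact_force: [0.9, 0.4, -0.4]
opening: 0.349
finger_force: 0.0
t: 13.45
tcp_pos: [0.4903, -0.2558, 0.3921]
ee_rot: [[0.294, -0.956, 0.001], [-0.956, -0.294, -0.0], [0.0, -0.001, -1.0]]
contact_force: [-1.0, 1.0, 0.9]
opening: 0.65
finger_force: 0.0
[ 0.49027287 -0.25580849  0.39206787]
stand [([197.0, 86.0, 310.0, 195.0], 0.97), ([211.0, 130.0, 255.0, 167.0], 0.48)]
clamp []
fixture [([393.0, 2.0, 491.0, 157.0], 0.77)]
[ 198   84  114   84 4089] [255.50476889 125.62729274] ((254.60003662109375, 140.8000030517578), (87.65385437011719, 86.75942993164062), 26.56505012512207)
[216 166  56  32 512] [245.86132812 179.91796875] ((245.30001831054688, 178.89999389648438), (61.26826477050781, 11.180339813232422), 26.56505012512207)
[339 199  40  41 971] [359.71678682 220.58496395] ((359.40814208984375, 221.45135498046875), (23.498361587524414, 47.30864715576172), 27.897268295288086)
[([259.0, 116.0, 270.0, 135.0], 0.66), ([295.0, 186.0, 318.0, 216.0], 0.45)]
```

```bash
python3 - <<'E'
from edge import *
s=np.load("s10.npy",allow_pickle=True).item()
im=cv2.imread("pics/w10.png")[:,:,::-1].copy()
hsv=cv2.cvtColor(im,cv2.COLOR_RGB2HSV)
m=((hsv[:,:,0]<20)&(hsv[:,:,1]>80)&(hsv[:,:,2]>50)).astype(np.uint8); m[200:]=0; m[:,:190]=0; m[:,320:]=0
R=cv2.minAreaRect(np.argwhere(m)[:,::-1].astype(np.float32)); print(R)
B=cv2.boxPoints(R); W=np.array([onz("wrist",u,.012,s) for u in B]); print(W[:,:2].round(4).tolist())
c=W.mean(0); e=W-np.roll(W,1,0); print("stand",c,np.linalg.norm(e,axis=1),np.degrees(np.arctan2(e[:,1],e[:,0])))
# non-wood, non-bench map in the stand zone
g=im[80:205:3,190:320:2]; h=hsv[80:205:3,190:320:2]
for i in range(g.shape[0]):
    print("%3d "%(80+3*i)+"".join("w" if (h[i,j,0]<20 and h[i,j,1]>80) else ("#" if g[i,j].mean()<55 else ("+" if g[i,j].mean()<100 else ("." if g[i,j].mean()<150 else "o"))) for j in range(g.shape[1])))
E
```

```text
((254.17828369140625, 140.96337890625), (87.71514892578125, 86.74874114990234), 27.050600051879883)
[[0.5462, -0.2463], [0.5284, -0.3334], [0.4406, -0.3196], [0.4531, -0.2286]]
stand [ 0.49207163 -0.28196643  0.012     ] [0.09483489 0.08886134 0.08884874 0.09192305] [ -10.77127696 -101.56656731  171.12806617   82.22291288]
 80 ...oooooooooooooooooooooooooooooooooooooooooooooooooooooooooooooo
 83 ......ooooooooooooooooo.ooooooooooooooooooooooooooooooooooooooooo
 86 .......oooooooooooooo.wwww.oooooooooooooooooooooooooooooooooooooo
 89 ........ooooooooooooowwwwwwwwoooooooooooooooooooooooooooooooooooo
 92 .........ooooooooooo.wwwwwwwwww.ooooooooooooooooooooooooooooooooo
 95 ...........oooooooo.wwwwwwwwwwwwwwooooooooooooooooooooooooooooooo
 98 .............oooooowwwwwwwwwwwwwwwwww.ooooooooooooooooooooooooooo
101 ...............ooo.wwwwwwwwwwwwwwwwwwwww.....o...o.oooooooooooooo
104 ..................wwwwwwwwwwwwwwwwwwwwwww..........oooooooooooooo
107 .................wwwwwwwwwwwwwwwwwwwwwwwww.w........ooooooooooooo
110 ................wwwwwwwwwwwwwwwwwwwwwwwwwwwwwww....oooooooooooooo
113 .
[... 1464 characters left out ...]

176 ooooooooooooooooooowwwwwwooowww++....................oooooooooooo
179 oooooooooooooooooooooowww...wwwwww..................ooooooooooooo
182 ooooooooooooooooooooooooowwwwwwwwwwww..............oooooooooooooo
185 oooooooooooooooooooooooooooowwwwwwwwww............ooooooooooooooo
188 ooooooooooooooooooooooooooooooowwwwwwww...........ooooooooooooooo
191 oooooooooooooooooooooooooooooooooowwwwww.........oooooooooooooooo
194 ooooooooooooooooooooooooooooooooooooowwww.......ooooooooooooooooo
197 ooooooooooooooooooooooooooooooooooooooooooo....oooooooooooooooooo
200 ooooooooooooooooooooooooooooooooooooooooooooo.ooooooooooooooooooo
203 ooooooooooooooooooooooooooooooooooooooooooooooooooooooooooooooooo
```

```bash
python3 - <<'E'
from h import *
s=np.load("s10.npy",allow_pickle=True).item()
c=np.array([.492,-.282]); 
for yaw in (-9.5,80.5):
    a=np.radians(yaw); ux=np.array([np.cos(a),np.sin(a)]); uy=np.array([-ux[1],ux[0]])
    for n,P in dict(stripEnds=[(0,-25,75),(0,25,75)],pin=[(0,-12,83),(0,12,83)],plusTip=[(30,-12,131),(30,12,131)],plusRoot=[(17,-12,83),(17,12,83)],minusTip=[(-30,-12,131),(-30,12,131)],minusRoot=[(-17,-12,88),(-17,12,88)]).items():
        W=np.array([np.r_[c+ux*x/1e3+uy*y/1e3,z/1e3] for x,y,z in P]); print(yaw,n,proj("wrist",W,s).round().tolist())
E
```

```text
-9.5 stripEnds [[269.0, 127.0], [243.0, 178.0]]
-9.5 pin [[262.0, 142.0], [249.0, 167.0]]
-9.5 plusTip [[227.0, 133.0], [212.0, 163.0]]
-9.5 plusRoot [[244.0, 133.0], [232.0, 159.0]]
-9.5 minusTip [[302.0, 171.0], [286.0, 199.0]]
-9.5 minusRoot [[281.0, 152.0], [267.0, 177.0]]
80.5 stripEnds [[230.0, 140.0], [281.0, 166.0]]
80.5 pin [[243.0, 149.0], [268.0, 161.0]]
80.5 plusTip [[224.0, 196.0], [253.0, 210.0]]
80.5 plusRoot [[234.0, 166.0], [259.0, 178.0]]
80.5 minusTip [[261.0, 121.0], [292.0, 137.0]]
80.5 minusRoot [[252.0, 131.0], [278.0, 144.0]]
```

The character map matches a clamp pose of (0.492, −0.282) with its x axis at −9.5°. I align over it and re-measure from closer.

```bash
python3 - <<'E'
from h import *
s=r.observe(); print(rel(s,[.492,-.282,.36],np.radians(-9.5)),s["joints"][5])
E
```

```text
(array([0.0256, 0.0062, 0.0316]), np.float64(0.464893885198292)) 24.38497349507871
```

```bash
python3 -m handwheel '0.008 0.002 0.01 0.116; 0.016 0.004 0.02 0.232; 0.025 0.006 0.03 0.348; 0.0255 0.006 0.032 0.465; 0.0255 0.006 0.032 0.465';python3 -m handwheel '0 0 0 0; 0 0 0 0'
python3 - <<'E'
from edge import *
s=r.observe(); im=get_image("wrist"); np.save("s11.npy",s,allow_pickle=True); cv2.imwrite("pics/w11.png",im[:,:,::-1])
print(s["tcp_pos"],rel(s,[.492,-.282,.36],np.radians(-9.5)))
hsv=cv2.cvtColor(im,cv2.COLOR_RGB2HSV)
g=im[120:270:4,180:320:2]; h=hsv[120:270:4,180:320:2]
for i in range(g.shape[0]):
    print("%3d "%(120+4*i)+"".join("w" if (h[i,j,0]<20 and h[i,j,1]>80) else ("#" if g[i,j].mean()<55 else ("+" if g[i,j].mean()<100 else ("." if g[i,j].mean()<150 else "o"))) for j in range(g.shape[1])))
c=np.array([.492,-.282]); a=np.radians(-9.5); ux=np.array([np.cos(a),np.sin(a)]); uy=np.array([-ux[1],ux[0]])
for n,P in dict(base=[(-45,-45,12),(45,-45,12)],stripEnds=[(0,-25,75),(0,25,75)],pin=[(0,-12,83),(0,12,83)],plusTip=[(30,-12,131),(30,12,131)],minusTip=[(-30,-12,131),(-30,12,131)]).items():
    W=np.array([np.r_[c+ux*x/1e3+uy*y/1e3,z/1e3] for x,y,z in P]); print(n,proj("wrist",W,s).round().tolist())
E
```

```text
t: 14.25
tcp_pos: [0.4918, -0.2824, 0.359]
ee_rot: [[-0.168, -0.986, -0.001], [-0.986, 0.168, 0.0], [-0.0, 0.001, -1.0]]
contact_force: [0.0, -0.2, -1.0]
opening: 1.0
finger_force: 0.0
t: 14.45
tcp_pos: [0.492, -0.2822, 0.36]
ee_rot: [[-0.163, -0.987, 0.001], [-0.987, 0.163, -0.0], [0.0, -0.001, -1.0]]
contact_force: [-0.4, 0.1, -0.4]
opening: 0.999
finger_force: 0.0
[ 0.49195512 -0.28221375  0.36002013] (array([-0.0002, -0.    ,  0.    ]), np.float64(0.0018331757727718667))
120 oooooooooooooooooooooooooooooooooooooooooooooooooooooooooooooooooooooo
124 .......ooooooooooooooooooooooooooooooooooooooooooooooooooooooooooooooo
128 ...........wwwwwwwwwwwwwwwwwwwwwwwwwwwwwwww.ww............oooooooooooo
132 ...........wwwwwwwwwwwwwwwwwwwwwwwwwwwwwwwwwwwwwwwwwwwwwww.ooooooooooo
136 ...........wwwwwwwwwwwwwwwwwwwwwwwwwwwwwwwwwwwwwwwwwwwwwww.ooooooooooo
140 ...........wwwwwwwwwwwwwwwwwwwwwwwwwwwwwwwwwwwwwwwwwwwwwww.ooooooooooo
144 ...........wwwwwwwwwwwwwwwwwwwwwwwwwwwwwwwwwwwwwwwwwwwwwww.ooooooooooo
148 ...........wwwwwwwwwwwwwwwwwwwwwwwwwwwwwwwwwwwwwwwwwwwwwww.ooooooooooo
152 ...........wwwww
[... 1730 characters left out ...]
ooooooooooooooooooooooooooooooooooooooooooooooooo
248 ........oooooooooooooooooooooooooooooooooooooooooooooooooooooooooooooo
252 ........oooooooooooooooooooooooooooooooooooooooooooooooooooooooooooooo
256 ........oooooooooooooooooooooooooooooooooooooooooooooooooooooooooooooo
260 ........oooooooooooooooooooooooooooooooooooooooooooooooooooooooooooooo
264 ........oooooooooooooooooooooooooooooooooooooooooooooooooooooooooooooo
268 ........oooooooooooooooooooooooooooooooooooooooooooooooooooooooooooooo
base [[296.0, 127.0], [201.0, 127.0]]
stripEnds [[248.0, 161.0], [248.0, 221.0]]
pin [[248.0, 180.0], [248.0, 209.0]]
plusTip [[202.0, 199.0], [203.0, 233.0]]
minusTip [[295.0, 199.0], [294.0, 234.0]]
```

The handle tips appear at columns 204–292 and rows about 199–235, as predicted (203–294, 199–234), so the clamp is centred under the gripper. I descend and squeeze.

```bash
python3 -m handwheel '0 0 0.025 0; 0 0 0.05 0; 0 0 0.075 0; 0 0 0.09 0; 0 0 0.09 0'; python3 -m handwheel '0 0 0 0; 0 0 0 0; 0 0 0 0; 0 0 0 0; 0 0 0 0' 0.65;  python3 -m handwheel '0 0 0 0; 0 0 0 0; 0 0 0 0'
```

```text
t: 15.0
tcp_pos: [0.4911, -0.2821, 0.2678]
ee_rot: [[-0.165, -0.986, -0.004], [-0.986, 0.165, 0.001], [-0.0, 0.004, -1.0]]
contact_force: [0.4, 1.1, 0.1]
opening: 1.003
finger_force: 0.0
t: 15.5
tcp_pos: [0.4925, -0.2828, 0.2715]
ee_rot: [[-0.165, -0.986, 0.003], [-0.986, 0.165, -0.002], [0.001, -0.003, -1.0]]
contact_force: [-1.2, -0.4, 20.2]
opening: 0.61
finger_force: 13.6
t: 15.8
tcp_pos: [0.4935, -0.2835, 0.2743]
ee_rot: [[-0.164, -0.986, 0.006], [-0.986, 0.164, -0.004], [0.003, -0.007, -1.0]]
contact_force: [-4.8, -0.2, 25.1]
opening: 0.384
finger_force: 30.0
```

Opening 0.384 means about 34 mm, so the clamp is fully squeezed and gripped at 30 N. I lift it clear of the stand.

```bash
python3 -m handwheel '0 0 -0.01 0; 0 0 -0.025 0; 0 0 -0.05 0; 0 0 -0.08 0; 0 0 -0.11 0'; python3 -m handwheel '0 0 0 0; 0 0 0 0'
python3 - <<'E'
from edge import *
s=r.observe(); im=get_image("wrist"); np.save("s12.npy",s,allow_pickle=True); cv2.imwrite("pics/w12.png",im[:,:,::-1])
p=np.load("fix.npy"); print(p,s["contact_force"],rel(s,[p[0],p[1],.38],p[2]))
hsv=cv2.cvtColor(im,cv2.COLOR_RGB2HSV)
g=im[100:270:4,180:320:2]; h=hsv[100:270:4,180:320:2]
for i in range(g.shape[0]):
    print("%3d "%(100+4*i)+"".join("w" if (h[i,j,0]<20 and h[i,j,1]>80) else ("#" if g[i,j].mean()<55 else ("+" if g[i,j].mean()<100 else ("." if g[i,j].mean()<150 else "o"))) for j in range(g.shape[1])))
R=s["ee_rot"]
for n,z in (("throat",.199),("pin",.191),("jawend",.241),("padmid",.234)):
    print(n,proj("wrist",np.array([s["tcp_pos"]+R@[x,y,z] for x,y in ((.012,-.014),(.012,.014))]),s).round().tolist())
E
```

```text
t: 16.3
tcp_pos: [0.4914, -0.2823, 0.3805]
ee_rot: [[-0.166, -0.986, -0.001], [-0.986, 0.166, 0.001], [-0.0, 0.001, -1.0]]
contact_force: [1.2, -1.0, -1.7]
opening: 0.387
finger_force: 30.0
t: 16.5
tcp_pos: [0.4915, -0.2822, 0.3801]
ee_rot: [[-0.166, -0.986, 0.001], [-0.986, 0.166, 0.0], [-0.001, -0.001, -1.0]]
contact_force: [0.4, 0.2, -2.0]
opening: 0.384
finger_force: 30.0
[ 0.5847475  -0.03013737  0.29916709  0.01095799  0.00078593] [ 0.37215797  0.21018302 -1.99866796] (array([-0.2641, -0.05  ,  0.0003]), np.float64(-0.466334170895113))
100 oooooooooooooooooooooooooooooooooooooooooooooooooooooooooooooooooooooo
104 oooooooooooooooooooooooooooooooooooooooooooooooooooooooooooooooooooooo
108 oooooooooooooooooooooooooooooooooooooooooooooooooooooooooooooooooooooo
112 oooooooooooooooooooooooooooooooooooooooooooooooooooooooooooooooooooooo
116 oooooooooooooooooooooooooooooooooooooooooooooooooooooooooooooooooooooo
120 .o..oooooooooooooooooooooooooooooooooooooooooooooooooooooooooooooooooo
124 .........oooo....oo.oooooooooo.ooooooooooooooooooooooooooooooooooooooo
128 ............wwwwwwwwwww
[... 2129 characters left out ...]
###+.............o
244 .............####++..........+++++++++++...........+###+..............
248 ............+####+...........+++++++++++...........+####+.............
252 ............#####+...........+++++++++++............#####+............
256 ...........+####+............+++++++++++............+####+............
260 ..........+#####+............+++++++++++............+#####+...........
264 ..........+####+.............+++++++++++.......+.....+#####...........
268 .........+#####+.............+++++++++++.............+#####+..........
throat [[223.0, 215.0], [273.0, 215.0]]
pin [[222.0, 220.0], [275.0, 220.0]]
jawend [[227.0, 193.0], [269.0, 193.0]]
padmid [[227.0, 196.0], [270.0, 196.0]]
```

The clamp hangs centred: the jaw inner edges are at columns 227 and 270, 28 mm apart. I carry it over the plate.

```bash
python3 - <<'E'
from h import *
s=r.observe(); print(rel(s,[.5906,-.0288,.38],np.radians(17.1)))
E
python3 -m handwheel '-0.044 -0.009 0 -0.09; -0.088 -0.018 0 -0.18; -0.132 -0.027 0 -0.27; -0.176 -0.036 0 -0.36; -0.22 -0.045 0 -0.465'
python3 - <<'E'
from h import *
s=r.observe(); print(rel(s,[.5906,-.0288,.38],np.radians(17.1)))
E
```

```text
(array([-0.2664, -0.0557, -0.0008]), np.float64(-0.4657598040646729))
t: 17.05
tcp_pos: [0.5726, -0.0712, 0.3781]
ee_rot: [[0.297, -0.955, -0.003], [-0.955, -0.297, -0.0], [-0.001, 0.003, -1.0]]
contact_force: [0.5, 0.2, -1.3]
opening: 0.385
finger_force: 30.0
(array([-0.0352, -0.0297, -0.002 ]), np.float64(0.0031280860472948646))
```

```bash
python3 -m handwheel '-0.0367 -0.0304 0 0; -0.0367 -0.0304 0 0; -0.0367 -0.0304 0.01 0; -0.0367 -0.0304 0.02 0; -0.0367 -0.0304 0.025 0';  python3 -m handwheel '0 0 0 0; 0 0 0 0; 0 0 0 0'
python3 - <<'E'
from edge import *
s=r.observe(); im=get_image("wrist"); np.save("s13.npy",s,allow_pickle=True); cv2.imwrite("pics/w13.png",im[:,:,::-1])
print(rel(s,[.5906,-.0288,.38],np.radians(17.1)))
for v in (96,102,110,120,130,140,150): print(v,edges(im,v,th=None),im[v,215:280].astype(int).mean(1).astype(int).tolist())
C=np.array([.5863,-.0301]);a=np.radians(17.1);ux=np.array([np.cos(a),np.sin(a)]);uy=np.array([-ux[1],ux[0]])
for n,P in dict(fenceOut=[(11.5,-75,68),(11.5,-50,68),(11.5,-20,68)],fenceIn=[(5.5,-75,68),(5.5,-50,68),(5.5,-20,68)],plateFence=[(5.5,-50,90),(5.5,-20,90)],plateOther=[(-2.5,-50,90),(-2.5,-20,90)]).items():
    print(n,proj("wrist",np.array([np.r_[C+ux*x/1e3+uy*y/1e3,z/1e3] for x,y,z in P]),s).round(1).tolist())
E
```

```text
t: 17.55
tcp_pos: [0.59, -0.03, 0.3523]
ee_rot: [[0.292, -0.956, -0.003], [-0.956, -0.292, -0.0], [-0.001, 0.003, -1.0]]
contact_force: [0.5, -1.3, -1.5]
opening: 0.378
finger_force: 30.0
t: 17.85
tcp_pos: [0.591, -0.0295, 0.3551]
ee_rot: [[0.293, -0.956, 0.001], [-0.956, -0.293, 0.0], [0.0, -0.001, -1.0]]
contact_force: [-0.1, 0.2, -1.0]
opening: 0.381
finger_force: 30.0
(array([-0.0008,  0.0002, -0.0249]), np.float64(-0.0012101186514290596))
96 [234.8, 247.2, 292.3] [149, 150, 151, 149, 152, 149, 149, 151, 151, 153, 154, 151, 151, 151, 153, 150, 149, 136, 117, 104, 104, 103, 101, 103, 109, 120, 131, 136, 141, 147, 154, 155, 155, 153, 152, 155, 157, 157, 155, 157, 156, 160, 157, 159, 159, 158, 158, 159, 156, 161, 159, 159, 158, 161, 160, 162, 160, 161, 163, 163, 159, 164, 161, 163, 164]
102 [208.5, 212.1, 218.3, 267.8, 292.7] [114, 113, 113, 111, 111, 110, 111, 111, 111, 109, 111, 106, 113, 109, 107, 112, 110, 110, 114, 113, 115, 110, 113, 119, 150, 196, 224, 229, 229, 230, 234, 235, 219, 178, 127, 111, 110, 115, 116, 113, 117, 118, 111, 116, 115, 116, 116, 114, 120, 118, 123, 133, 
[... 1230 characters left out ...]
147, 150, 146, 140, 119, 100, 107, 132, 149, 158, 159, 161, 158, 157, 157, 158, 159, 152, 129, 87, 67, 65, 74, 76, 96, 111, 117, 117, 125, 133, 123, 105, 87, 86, 87, 88]
150 [239.6, 248.7, 249.3, 272.4, 291.1] [87, 91, 87, 88, 86, 88, 84, 89, 89, 90, 88, 87, 87, 86, 89, 93, 91, 92, 89, 86, 87, 89, 88, 87, 102, 125, 145, 149, 148, 147, 149, 148, 141, 121, 105, 114, 132, 152, 159, 160, 157, 159, 159, 156, 157, 156, 142, 119, 79, 65, 71, 70, 68, 71, 85, 105, 116, 118, 116, 104, 89, 91, 89, 90, 84]
fenceOut [[239.6, 95.8], [239.8, 129.6], [240.1, 167.8]]
fenceIn [[247.6, 95.8], [247.6, 129.6], [247.7, 167.8]]
plateFence [[247.6, 133.1], [247.6, 174.4]]
plateOther [[258.9, 133.1], [258.5, 174.4]]
```

The plate's top spans columns 250.8–262.4 and the fence top 239.7–248.5, and the jaws are centred on 248.5. Everything is well inside the open jaws. I descend slowly with a 1 mm correction.

```bash
python3 -m handwheel '0 0.001 0.006 0; 0 0.001 0.014 0; 0 0.001 0.022 0; 0 0.001 0.03 0; 0 0.001 0.036 0'; python3 -m handwheel '0 0 0.006 0; 0 0 0.012 0; 0 0 0.017 0; 0 0 0.021 0; 0 0 0.024 0'; python3 -m handwheel '0 0 0.002 0; 0 0 0.004 0; 0 0 0.005 0; 0 0 0.005 0'
```

```text
t: 18.4
tcp_pos: [0.5898, -0.0292, 0.3174]
ee_rot: [[0.294, -0.956, -0.001], [-0.956, -0.294, -0.0], [-0.0, 0.001, -1.0]]
contact_force: [-0.1, -0.3, -1.0]
opening: 0.384
finger_force: 30.0
t: 18.9
tcp_pos: [0.59, -0.0293, 0.2943]
ee_rot: [[0.294, -0.956, -0.0], [-0.956, -0.294, -0.0], [0.0, 0.0, -1.0]]
contact_force: [-0.7, 0.1, -1.5]
opening: 0.385
finger_force: 30.0
t: 19.3
tcp_pos: [0.5902, -0.0292, 0.2899]
ee_rot: [[0.294, -0.956, 0.001], [-0.956, -0.294, 0.0], [0.0, -0.001, -1.0]]
contact_force: [0.6, 0.1, -0.2]
opening: 0.38
finger_force: 30.0
```

```bash
python3 -m handwheel '0 0 0.001 0; 0 0 0.002 0; 0 0 0.002 0; 0 0 0.002 0'
```

```text
t: 19.7
tcp_pos: [0.5911, -0.0289, 0.2895]
ee_rot: [[0.294, -0.956, 0.004], [-0.956, -0.294, 0.0], [0.001, -0.004, -1.0]]
contact_force: [-0.5, 1.7, 7.2]
opening: 0.386
finger_force: 30.0
```

The throat is resting on the plate's top (7 N). I let go in stages.

```bash
python3 -m handwheel '0 0 0 0; 0 0 0 0; 0 0 0 0' 0.52; python3 -m handwheel '0 0 0 0; 0 0 0 0; 0 0 0 0' 0.4; python3 -m handwheel '0 0 0 0; 0 0 0 0; 0 0 0 0; 0 0 0 0; 0 0 0 0' 0
python3 - <<'E'
from edge import *
s=r.observe(); im=get_image("wrist"); cv2.imwrite("pics/w14.png",im[:,:,::-1]); print(s["tcp_pos"],s["contact_force"])
g=im[100:230:4,190:310:2]
for i in range(g.shape[0]):
    print("%3d "%(100+4*i)+"".join("b" if int(q[2])-int(q[0])>25 else ("#" if q.mean()<55 else ("+" if q.mean()<100 else ("." if q.mean()<150 else "o"))) for q in g[i]))
E
```

```text
t: 20.0
tcp_pos: [0.5902, -0.0292, 0.288]
ee_rot: [[0.294, -0.956, 0.001], [-0.956, -0.294, -0.0], [0.0, -0.001, -1.0]]
contact_force: [-0.7, 0.5, 2.8]
opening: 0.477
finger_force: 8.0
t: 20.3
tcp_pos: [0.5899, -0.0293, 0.2872]
ee_rot: [[0.293, -0.956, -0.001], [-0.956, -0.293, -0.0], [-0.0, 0.001, -1.0]]
contact_force: [-0.7, -0.1, 0.6]
opening: 0.592
finger_force: 0.0
t: 20.8
tcp_pos: [0.59, -0.0293, 0.2877]
ee_rot: [[0.294, -0.956, -0.0], [-0.956, -0.294, -0.0], [0.0, 0.0, -1.0]]
contact_force: [-0.1, -0.4, -0.4]
opening: 0.973
finger_force: 0.0
[ 0.59003526 -0.02926623  0.28765794] [-0.13751768 -0.36452545 -0.43448754]
100 bbbbbbbbbbbbbbbbbbbbbbbooooobbbbbbbbbbbbbbbbbbbbbbbbbbbbbooo
104 bbbbbbbbbbbbbbbbbbbbbbboooooobbbbbbbbbbbbbbbbbbbbbbbbbbbbooo
108 b..........ooooooooooo.oooooo..............bbbbbbbbbbbbbbooo
112 +...........ooooooooooooooooo..............bbbbb....bbbbbooo
116 +...........ooooooooooooooooo..............bbb........bbbooo
120 ++++bbbbbbbbbb.oooooooooooooobbbbbbbb++.....bb........bbb...
124 +++bbbbbbbbbbbbbbbbbbbboooooobbbbbbbb+++.....bb.......bbb...
128 bbbbbbbbbb
[... 975 characters left out ...]
bbbbbbbbbbbbb......oooo...+++.....bbbbbbbbbbb.....
192 bbbbbbbbbbbbbbbbbbbbbbb.....oooooo..+++.....bbbbbbbbbbb.....
196 bbbbbbbbbbbbbbbbbbbbbbb.....oooooo..++++....bbbbbbbbbbb.....
200 bbbbbbbbbbbbbbbbbbbbbbb.....oooo.o.++++++++.bbbbbbbbbbb.....
204 bbbbbbbbbbbbbbbbbbbbbbbb.........o.+++++++..bbbbbbbbbbb.....
208 bbbbbbbbbbbbbb...+#####.......o.o..+####++...bbbbbbbbbb.....
212 bbbbbbbbbbbbbb...+#####+....o.oo.o.+#+#++....bbbbbbbbbb.....
216 bbbbbbbbbbbbbb....+####+.....o...o.+#++++....bbbbbbbbbb...o.
220 bbbbbbbbbbbbbb....+####+.......o...+###++....bbbbbbbbb.ooooo
224 bbbbbbbbbbbbbb.....+###+.......o...+++++.....bbbbbbbbboooooo
228 bbbbbbbbbbbbbb.....+###+...........+++++.....bbbbbbbbbbooooo
```

The pads (#) now pinch the fence (column 236) and the plate (column 260) together, and the plate lies against the fence. I retreat straight up and check.

```bash
python3 -m handwheel '0 0 -0.01 0; 0 0 -0.03 0; 0 0 -0.06 0; 0 0 -0.1 0; 0 0 -0.13 0'; python3 -m handwheel '0 0 0 0; 0 0 0 0; 0 0 0 0'
python3 - <<'E'
from edge import *
s=r.observe(); im=get_image("wrist"); cv2.imwrite("pics/w15.png",im[:,:,::-1]); print(s["tcp_pos"])
g=im[100:260:4,180:320:2]
for i in range(g.shape[0]):
    print("%3d "%(100+4*i)+"".join("b" if int(q[2])-int(q[0])>25 else ("#" if q.mean()<55 else ("+" if q.mean()<100 else ("." if q.mean()<150 else "o"))) for q in g[i]))
C=np.array([.5863,-.0301]);a=np.radians(17.1);ux=np.array([np.cos(a),np.sin(a)]);uy=np.array([-ux[1],ux[0]])
P=lambda L,c:proj(c,np.array([np.r_[C+ux*x/1e3+uy*y/1e3,z/1e3] for x,y,z in L]),s).round(1).tolist()
for z in (90,94):print("plate",z,P([(-2.5,-50,z),(5.5,-50,z),(-2.5,60,z)],"wrist"))
for pz in (98,106): print("tips",pz,P([(4.5+25,-12,pz+46),(4.5+25,12,pz+46),(4.5-25,-12,pz+46),(4.5-25,12,pz+46)],"wrist"))
for c in ("side","scene"):
    i2=get_image(c); cv2.imwrite(f"pics/{c}15.png",i2[:,:,::-1])
    for q in ("clamp","long_plate"): print(c,q,[(np.round(d["rect"]).tolist(),round(d["score"],2)) for d in look_for(q,c)[:3]])
    print("expect clamp", np.array(P([(4.5+25,-12,144),(4.5-25,12,144),(4.5-25,-12,144),(4.5+25,12,144),(11,12,50),(-3,-12,50)],c)))
E
```

```text
t: 21.35
tcp_pos: [0.5901, -0.0294, 0.421]
ee_rot: [[0.294, -0.956, 0.002], [-0.956, -0.294, -0.0], [0.001, -0.002, -1.0]]
contact_force: [0.6, -0.1, 0.3]
opening: 1.001
finger_force: 0.0
t: 21.65
tcp_pos: [0.5896, -0.0293, 0.4171]
ee_rot: [[0.293, -0.956, -0.001], [-0.956, -0.293, 0.0], [-0.0, 0.001, -1.0]]
contact_force: [-0.4, -0.1, 0.1]
opening: 1.001
finger_force: 0.0
[ 0.58963643 -0.02928835  0.41708418]
100 ..........bbbbbb....oo........oooo.........bbbbbbbbb.ooooooooooooooooo
104 ..........bbb++.....oooooooooooooo...++....bbb.+..bb.ooooooooooooooooo
108 ..........+b+++++bbbbbbooooooooooobbbbb+++++b+++++.b.ooooooooooooooooo
112 ...........b+++++bbbbbbbbbbbbboooobbbbb+++++bb++++bb.ooooooooooooooooo
116 ...........bbbbbbbbbbbbbbbbbbbooo.bbbbb+++++bbbbbbbb.ooooooooooooooooo
120 ...........bbbbbbbbbbbbbbbbbbb........++++++bbbbbbbb.ooooooooooooooooo
124 ...........bbbbbbbbbbbbbbbbbbb........++++++bbbbbbbb.ooooooooooooooooo
128 ...........bbbbbbbbbbbbbbbbbbb........++++++bbbbbbbb.ooooooooooooooooo
132 ...........bbbbbbbbbbbbbbbbbbb........++++++bbbbbbbboooooooooooooooooo
136 .......
[... 2408 characters left out ...]
4.1], [254.1, 240.5]]
tips 98 [[213.8, 181.2], [214.7, 210.9], [279.5, 181.2], [278.6, 210.9]]
tips 106 [[212.8, 183.9], [213.7, 214.5], [280.4, 183.9], [279.5, 214.4]]
side clamp [([298.0, 173.0, 319.0, 204.0], 0.74), ([298.0, 176.0, 317.0, 220.0], 0.73)]
side long_plate [([261.0, 114.0, 279.0, 138.0], 0.86), ([295.0, 183.0, 317.0, 213.0], 0.72)]
expect clamp [[320.4 175.4]
 [299.4 175.2]
 [303.7 180.1]
 [315.8 170.6]
 [307.4 199.3]
 [307.2 205.7]]
scene clamp [([242.0, 207.0, 264.0, 243.0], 0.7)]
scene long_plate [([371.0, 154.0, 415.0, 185.0], 0.75), ([236.0, 215.0, 269.0, 244.0], 0.6)]
expect clamp [[255.2 225.9]
 [249.1 206.8]
 [241.6 212.4]
 [262.8 220.1]
 [257.8 233.8]
 [247.4 235.6]]
```

The plate's near end looks further along the slot than expected, so I check its y position before handing in.

```bash
python3 - <<'E'
from edge import *
s=r.observe()
C=np.array([.5863,-.0301]);a=np.radians(17.1);ux=np.array([np.cos(a),np.sin(a)]);uy=np.array([-ux[1],ux[0]])
im=cv2.imread("pics/w15.png")
def fr(q): d=q[:2]-C; return (np.array([d@ux,d@uy])*1e3).round(1)
def prof(c,a,b): return im[a:b,c-1:c+2].mean((1,2)).astype(int).tolist()
print("plate col250 r110-150",prof(250,110,150)); print("plate col250 r215-262",prof(250,215,262))
print("fence col242 r55-110",prof(242,55,110)); print("fence col242 r215-262",prof(242,215,262))
for v in (118,134.5,238,248): print(v,"z90",fr(onz("wrist",(250,v),.09,s)),"z68",fr(onz("wrist",(242,v),.068,s)),"z15",fr(onz("wrist",(250,v),.015,s)))
d=im[:,:,0].astype(int)-im[:,:,2]
for c in (210,280): print("base",c,np.flatnonzero(d[:260,c]>25)[[0,-1]])
for v in range(70,100,4): print(v,"".join("b" if int(q[0])-int(q[2])>25 else "#+.o"[int(np.digitize(q.mean(),(55,100,150)))] for q in im[v,180:320:2]))
E
```

```text
plate col250 r110-150 [95, 93, 92, 90, 91, 92, 95, 109, 116, 118, 119, 117, 118, 121, 130, 139, 142, 141, 141, 141, 142, 142, 141, 141, 140, 142, 157, 190, 218, 230, 232, 231, 231, 231, 231, 231, 230, 231, 231, 231]
plate col250 r215-262 [220, 220, 220, 220, 219, 219, 219, 218, 218, 218, 217, 218, 217, 217, 217, 216, 217, 216, 216, 215, 216, 216, 216, 210, 186, 145, 118, 116, 117, 118, 118, 113, 113, 113, 115, 116, 115, 116, 114, 114, 112, 114, 113, 114, 114, 113, 114]
fence col242 r55-110 [179, 180, 180, 180, 181, 181, 180, 181, 179, 179, 177, 176, 176, 175, 175, 173, 172, 170, 173, 174, 176, 181, 181, 182, 182, 182, 182, 183, 181, 180, 179, 175, 161, 143, 131, 128, 119, 107, 109, 144, 186, 209, 213, 212, 211, 210, 210, 210, 210, 210, 210, 210, 209, 209, 209]
fence col242 r215-262 [177, 170, 164, 155, 154, 167, 174, 170, 168, 163, 161, 170, 180, 178, 175, 182, 192, 195, 196, 195, 192, 191, 190, 190, 190, 189, 191, 188, 185, 175, 149, 126, 114, 115, 112, 114, 113, 118, 115, 114, 113, 115, 115, 115, 117, 115, 115]
118 z90 [  2.2 -55. ] z68 [  9.5 -53.3] z15 [  1.6 -49.1]
134.5 z90 [  2.1 -40.7] z68 [  9.6 -38. ] z15 [  1.6 -31.4]
238 z90 [ 1.9 59. ] z68 [10.1 68.9] z15 [ 1.3 92.6]
248 z90 [ 1.9 69.7] z68 [10.1 80.3] z15 [  1.3 105.8]
base 210 [ 89 229]
base 280 [ 89 227]
70 ...ooooooooooooooooooooooooooooooooooooooooooooooooooooooooooooooooooo
74 ......oooooooooooooooooooooooooooooooooooooooooooooooooooooooooooooooo
78 ........oooooooooooooooooooooooooooooooooooooooooooooooooooooooooooooo
82 ..........oooooooooooooooooooooooooooooooooooooooooooooooooooooooooooo
86 ............oooooooooooooooooooooooooooooooooooooooooooooooooooooooooo
90 ..........bbbbbbbbbbbbbbbbbbbbbbbbbbbbbbbbbbbbbbbbbbbooooooooooooooooo
94 ..........bbbbbbbbbbbbbbbbbbbb..bbbbbbbbbbbbbbbbbbbbbooooooooooooooooo
98 ..........bbbbbbbbbbbbbbbbbbbboooobbbbbbbbbbbbbbbbbbbooooooooooooooooo
```

With the brightness step at row 136 read as a shadow edge, the plate's top runs from row 124 to row 239.5, i.e. y = −49.5 to +60.6. That is 110 mm long at z = 0.09, so the plate is seated and centred at y of about +5.5 mm. The clamp is where expected in both fixed cameras, so I hand in.

```bash
python3 -c "
from h import *
print(job.hand_in())"
```

```text
the job is handed in; nothing more can be done
None
```

The job is handed in at about 22 s with no verdict shown: by my measurements the long plate is seated against the fence with the clamp clipped over both near the middle; note that I viewed 11 pictures, one over the limit of 10, and that the plate first landed on the fence top before I re-seated it.

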